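Swing the soundbar back home under the glass riser

TASK

The right end of the soundbar has been pulled out from under the glass riser. Swing it back in about its left end until you feel it bear on the soft rubber bumper behind it, then ease the left end back onto its bumper too, so that the bar is left square under the glass, snug against both. The left end is the pivot and must not be dragged out of its place; do not slam the bar or force it into the bumpers, do not knock the riser with the robot, and leave the other things on the stand where they are.

Things in the scene. Friction and masses are not known exactly. Their poses are not given: they have to be found in the camera images.
- soundbar: Black soundbar with grey fabric front, 380 mm long (y), 100 deep (x), 60 high, 0.6 to 1 kg, on four short rubber feet, a pair near each end. Origin: on the stand between the two left feet, 20 mm from the left end; x points to its back, y to its left end. It spans y -360 to +20 and x -50 (front, towards the robot) to +50 mm (back); front upright from 10 to 54 mm height. Too deep to grip: push it.
- bar_left_foot (a point): Point on the stand midway between the soundbar's two left feet (its origin), the natural pivot: pushed on its front near the right feet, the bar slides round about this point, which hardly moves. Weight and friction vary; a steady push near one end takes about 3 to 9 N (it sticks a little before it slides).
- bar_right_front (a point): Point on the soundbar's fabric front level with its right feet, 20 mm from the right end, 340 mm along from the left feet, 35 mm above the stand: a good place to push.
- bar_left_back (a point): Point on the soundbar's back, 30 mm high, 50 mm from its left end. When home it bears on the left bumper, 140 mm left of the riser's middle. The two soft bumpers (20 mm wide, 18 high, centred 30 mm high) sit on a cable rail parallel to the riser that may be clamped with their faces anywhere from 12 mm before to 5 mm behind the riser's centre: not measured, feel for it.
- bar_right_back (a point): Point on the soundbar's back, 30 mm high, 50 mm from its right end; bears on the right bumper when home. A bumper yields 4 mm at about 1.5 N per mm, then is solid; a slow push of about 13 N in all (sliding included) presses the bar well home, and friction then keeps it snug when let go.
- riser: Fixed riser: clear glass shelf 560 mm wide (y), 200 deep (x), 8 thick, underside 88 mm above the stand, on four aluminium legs of 22 mm at x = +-85, y = +-262 mm. Origin on the stand under its centre; x points to its back; its front (-x) is open. Home, the bar's front lies between 12 mm before and 9 mm behind the glass's front edge: lean the fingers 15 to 30 degrees forward to push in under it.
- glass_front_left (a point): Left front lower corner of the glass, 88 mm above the stand, 280 mm left of the riser's middle.
- glass_front_right (a point): Right front lower corner of the glass. Keep the fingers and the gripper clear of this edge (the glass's top is 96 mm above the stand).
- cat: white ceramic cat figurine about 60 mm wide and 104 mm high standing on the back part of the glass; origin under its centre; leave alone
- controller: black game controller about 160 x 115 x 55 mm lying left of the bar's swing; origin on the stand under its centre; leave alone
- coaster: round green-tinted glass coaster, 96 mm across, 7 mm thick; origin under its centre; leave alone
- pill_case: stainless steel flip-top pill case 86 x 58 x 22 mm, shut; origin under its centre; leave alone
- remote: black remote control 165 x 42 x 17 mm; origin under its centre; leave alone
- plant_pot: terracotta pot 76 mm across with a green succulent, about 110 mm high; origin under its centre; leave alone

How it is judged:
At the end, for the whole second after the job is handed in: The soundbar stands upright and still under the riser, released, its back resting against the bumpers (a lasting contact of more than 0.3 N), square to the riser within 0.8 degrees (14 mrad), its left feet 130 to 210 mm left of the riser's middle (contact force between soundbar and riser above 0.3 N and angle between the y axis of soundbar and the y axis of riser, either way round below 0.014 rad and x of bar_left_foot in the frame of riser above -0.065 m and y of bar_left_foot in the frame of riser between 0.13 and 0.21 m and angle between soundbar's own z axis and vertical below 0.05 rad and linear speed of soundbar below 0.01 m/s); the robot touches nothing.
It fails at once if the soundbar's left end is dragged out of its place (its left feet pulled 25 mm or more forward, or 40 mm sideways) (x of bar_left_foot in the frame of riser below -0.093 m or y of bar_left_foot in the frame of riser above 0.222 m or y of bar_left_foot in the frame of riser below 0.118 m).
It fails at once if the soundbar is slammed or forced into the bumpers or the riser (more than 18 N) (contact force between soundbar and riser above 18 N).
It fails at once if the robot knocks the riser (more than 5 N) (contact force between any of the arm, the fingers and riser above 5 N).
It fails at once if the cat, controller, coaster, pill case, remote or plant pot is shifted by more than 15 mm, or the cat or plant pot tipped (distance of any of cat, controller, coaster, pill_case, remote, plant_pot from where it was at the start of the episode above 0.015 m or angle between any of cat, plant_pot's own z axis and vertical above 0.3 rad).
It also fails if it takes over 67 s, if anything falls off the work surface, if the arm or the gripper's body presses on something with over 40 N, if the wrist force passes 120 N, or if a joint passes its speed limit or range.

ROBOT

A 6-joint arm with a two-finger parallel gripper is mounted at the origin on the work surface. World frame = base frame: x ahead of the robot, y to its left, z up, the work surface at z = 0. Lengths are in m, angles in rad, forces in N, time in s.
With the tool pointing down it reaches from about 0.275 to 0.975 m from the base axis. Payload 8.4 kg.
Tool frame: the origin (TCP) lies midway between the tips of the shut fingers; the grasp point (between the pads) lies 19 mm behind it; z points along the fingers, y is the line along which they close (so a half turn about z gives the same grasp; the last joint's range is limited). The gripper opens to 92 mm and grips with 3 to 60 N. Pads are 20 mm wide; open, the fingers measure 128 mm over their backs; the gripper's body (75 mm by 189 mm) begins 69 mm behind the grasp point.
Start: joints at [1.305, 0.353, 1.633, -0, 1.155, -0.002], TCP at [0.163, 0.603, 0.181] pointing down, gripper open.
Joint ranges: [-2.63, 2.63], [-0.92, 2.1], [0.06, 2.66], [-1.3, 4.44], [0, 2.69], [-3.02, 3.02]. Speed limits (rad/s): [2.22, 2.22, 2.79, 3.14, 3.14, 3.14].

INTERFACE

Orientations are given as a unit quaternion [w, x, y, z].
In Python, from plant import env, planner, eyes, job gives the robot as it stands. Calls block until the motion is done:
- env.move_to(position, orientation): joint-space move of the TCP to a pose.
- env.movel(position, ori=None, velocity=0.15, contact_N=None): straight line of the TCP; ori=None keeps the orientation; velocity is the mean speed in m/s. With contact_N (N) it stops when the force on the tool has changed by that much, and returns True; else False.
- env.move_j(angles): joint-space move.
- env.move_gripper(opening, force=None): finger opening in m; force is the grip in N (None keeps the last); returns when the fingers have stopped.
- env.sleep(seconds).
- planner.solve_ik(position, orientation): joint angles nearest the present ones, or None.
- eyes.get_image(name): name is "scene" or "side" or "wrist"; returns a dict with "img" (420x560x3 uint8, blue, green, red), "range_z" (420x560 float32, m along the optical axis (not along the pixel's ray), 0 where there is no reading), "fx", "fy", "cx", "cy" (pixels), "R" (3x3) and "t" (3): a world point X has camera coordinates R X + t; the wrist camera has in their place "T_tool_cam" (4x4, takes a point from camera to tool coordinates, whose origin is the TCP and whose axes are the flange's). Camera axes: x right, y down, z forward; pixel columns grow to the right and rows downward; lengths in m; the calibration is good to about 2 mm. A picture is of the moment at which its call begins: read the wrist's pose just before it.
A pose or a line that the arm cannot do raises env.PlanningError and nothing moves.
- job.hand_in(): hands the job in; it is judged then, once.
Readings, each from a call of its own:
- env.get_clock(): time.
- env.get_joints(): joint angles.
- env.get_joint_vel(): joint speeds.
- env.get_joint_torque(): joint torques, N m.
- env.get_eef_pos(): TCP position.
- env.get_eef_rot(): TCP orientation.
- env.get_contact_force(): force on the tool from outside, world axes, zero at the start.
- env.get_moment(): the same for the moment, N m.
- env.get_gripper_width(): finger opening in m.
- env.get_grasp_force(): force on a finger pad.
Only numpy, scipy, OpenCV 4.12 (cv2) and the standard library are available. Lean on these libraries where they do the work, as an engineer would, in place of code of your own. Each camera call takes 0.05 s, during which the arm holds its last target. There are 200 camera calls.

## Working session

There is one attempt and no reset: what is moved stays moved. The work goes in short steps, each a Python script; the robot and the scene stay as the last script left them, time stands still between calls to the robot, and variables do not carry over. Pictures are saved under pics/ and viewed, at most 10 in all, crops included, and the job is handed in when it is done.

```bash
mkdir -p pics; ls
python3 - <<'E'
from plant import env,eyes
import cv2,numpy as np,pickle
for n in("scene","side"):
    d=eyes.get_image(n); cv2.imwrite(f"pics/{n}0.png",d["img"]); pickle.dump(d,open(n+"0.pkl","wb"))
    print(n,d["fx"],d["cx"],d["cy"],d["R"],d["t"])
print(env.get_clock(),env.get_eef_pos(),env.get_eef_rot(),env.get_contact_force())
E
```

```text
pics
scene 493.68927117404246 274.0532137494048 195.42522469732987 [[ 0.29082895  0.95657192  0.01971529]
 [ 0.68639741 -0.19424327 -0.70080536]
 [-0.66654116  0.21734701 -0.71308005]] [-0.12204302 -0.29131013  1.83646279]
side 473.24907641109206 282.6310954681834 214.66067577643176 [[ 0.89698308 -0.44188365  0.01265701]
 [-0.28290144 -0.59579394 -0.7516624 ]
 [ 0.33968829  0.67064777 -0.6594266 ]] [-0.48004517  0.18445086  1.37148137]
0.1 [0.16284095 0.60293015 0.18016652] [-7.48439341e-05  1.31516727e-01  9.91313769e-01 -5.97568602e-04] [ 0.23585154 -0.35535435 -0.31910953]
```

View pics/scene0.png

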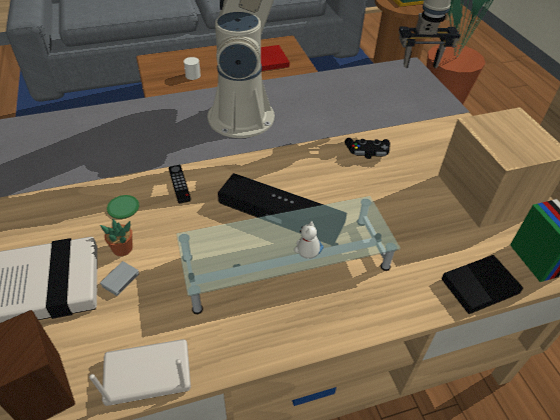

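View pics/side0.png

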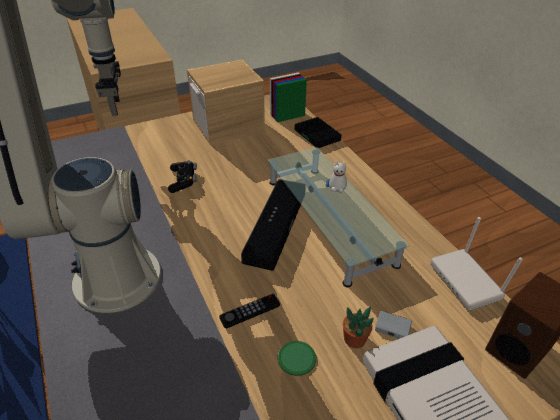

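The scene view, taken from behind, shows the bar from about (220,185) to (345,235), its left end under the glass. The glass corners are near (180,240), (365,203), (397,245) and (190,290). In the side view the bar's right end is at (245–272,265), the remote at (250,310) and the controller at (183,175).

```bash
cat > h.py <<'E'
import numpy as np,cv2,pickle
def ray(d,u,v,z):
    "world point on the pixel ray at height z"
    r=d["R"].T@np.array([(u-d["cx"])/d["fx"],(v-d["cy"])/d["fy"],1]); c=-d["R"].T@d["t"]
    return c+r*(z-c[2])/r[2]
def cloud(d):
    v,u=np.mgrid[:420,:560]; Z=d["range_z"]
    P=np.stack([(u-d["cx"])/d["fx"]*Z,(v-d["cy"])/d["fy"]*Z,Z],-1)
    return (P-d["t"])@d["R"]
E
python3 - <<'E'
from h import *
for n,(u0,v0,w,h) in dict(scene=(170,165,240,160),side=(230,140,190,150)).items():
    d=pickle.load(open(n+"0.pkl","rb")); P=cloud(d); g=d["img"].max(2)
    m=(P[...,2]>.045)&(P[...,2]<.075)&(g<60)&(d["range_z"]>0)
    k,l,s,c=cv2.connectedComponentsWithStats(m.astype(np.uint8))
    for i in range(1,k):
        if s[i,4]>150:
            q=P[l==i]; print(n,s[i],cv2.minAreaRect((q[:,:2]*1000).astype(np.float32)),np.median(q[:,2]))
    f=4 if n=="side" else 3.3
    cv2.imwrite(f"pics/{n}c.png",cv2.resize(d["img"][v0:v0+h,u0:u0+w],None,fx=f,fy=f,interpolation=cv2.INTER_CUBIC))
    for z in(.092,):
        mm=(abs(P[...,2]-.092)<.012)&(d["range_z"]>0); q=P[mm]; print(len(q),cv2.minAreaRect((q[:,:2]*1000).astype(np.float32)))
E
```

```text
scene [ 218  173  105   42 1979] ((481.2608642578125, -35.19657897949219), (302.0876159667969, 104.61653137207031), 48.390567779541016) 0.05831764436335265
scene [517 228  34  44 374] ((868.9591674804688, 598.7808227539062), (11.383548736572266, 133.27880859375), 89.35625457763672) 0.06038433549039571
scene [  46  239   25   72 1304] ((584.9447021484375, -631.4638061523438), (49.690425872802734, 216.21530151367188), 86.91694641113281) 0.055084096326071
scene [ 13 391  58  29 409] ((937.4794311523438, -660.9661865234375), (8.425494194030762, 107.97425842285156), 15.779825210571289) 0.060716145416065605
14247 ((750.445068359375, 21.50311279296875), (1153.7958984375, 1252.9134521484375), 49.98618698120117)
side [276 100  30  14 194] ((871.2315063476562, 600.8809204101562), (26.02666664123535, 139.3370819091797), 86.8327407836914) 0.060468910218428776
side [177 163  16  18 153] ((320.9743347167969, 358.5185852050781), (105.8958969116211, 52.34027862548828), 67.98396301269531) 0.047639948064341346
side [ 241  180   58   84 2332] ((503.941162109375, -8.588607788085938), (379.2462158203125, 102.75730895996094), 47.942073822021484) 0.05917586996345966
side [490 333  70  36 437] ((852.169921875, -718.509765625), (84.43048858642578, 174.2430419921875), 65.73207092285156) 0.06143798914999899
side [ 375  343   89   50 1704] ((584.2090454101562, -629.5552368164062), (51.2961540222168, 215.43267822265625), 86.79832458496094) 0.055567851266292045
9456 ((1127.52685546875, 872.146484375), (3246.391357421875, 2452.8017578125), 89.7199478149414)
```

View pics/scenec.png

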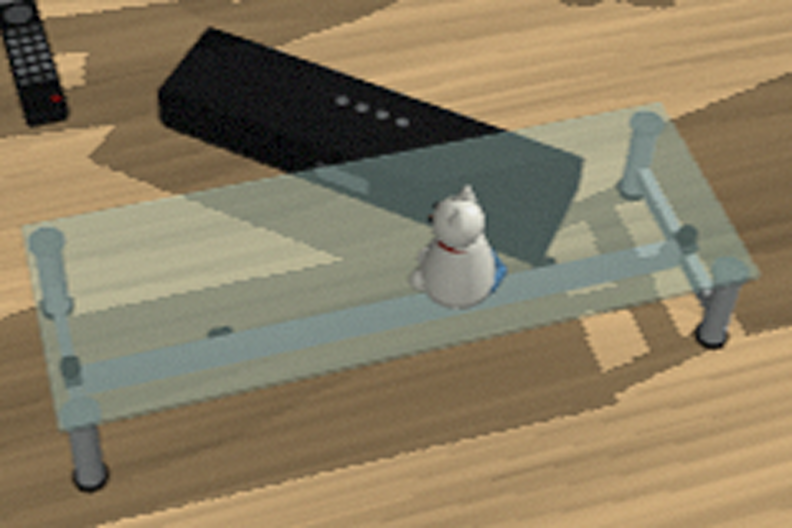

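View pics/sidec.png

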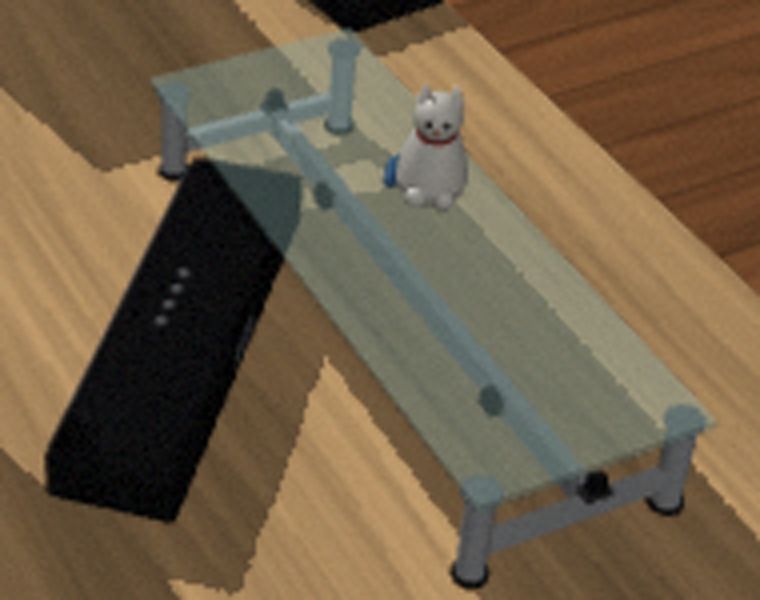

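The crops show the bar's four top corners, all the glass corners and the two dark bumpers on the rail (side crop (323,195) and (490,400)). I'll triangulate these.

Run:
```python
from h import *
S=pickle.load(open("scene0.pkl","rb"));D=pickle.load(open("side0.pkl","rb"))
s=lambda u,v,z:ray(S,u/3.3+170-.35,v/3.3+165-.35,z)
d=lambda u,v,z:ray(D,u/4+230-.4,v/4+140-.4,z)
G=dict(FL=((662,103),(152,78)),FR=((22,228),(470,505)),BL=((757,272),(345,33)),BR=((62,427),(715,425)))
B=dict(RF=((208,28),(47,455)),LF=((583,157),(200,160)),LB=((545,262),(300,180)),RB=((160,92),(175,520)))
for n,T,z in(("glass",G,.094),("bar",B,.059)):
    A=[]
    for k,(a,b) in T.items():
        p,q=s(*a,z),d(*b,z); print(n,k,p.round(4)[:2],q.round(4)[:2]); A.append((p+q)[:2]*500)
    print(cv2.minAreaRect(np.array(A,np.float32)))
f=lambda p:p.round(3)[:2]
print("bumperL",d(323,195,.03)[:2],"R",s(220,332,.03)[:2],d(490,400,.03)[:2])
g=lambda v,u,z:ray(S,u,v,z)
print("remote",f(ray(S,179,184,.01)),"coaster",f(ray(S,123,207,.005)),"pill",f(ray(S,121,278,.02)),"plant",f(ray(S,121,245,.03)),"ctrl",f(ray(S,368,148,.03)))
```

```text
glass FL [0.5894 0.2374] [0.5924 0.239 ]
glass FR [ 0.5778 -0.322 ] [ 0.5743 -0.3163]
glass BL [0.7834 0.2308] [0.7821 0.2293]
glass BR [ 0.7732 -0.324 ] [ 0.774  -0.3263]
((682.2449340820312, -43.476776123046875), (558.2576293945312, 197.60226440429688), 88.47579956054688)
bar RF [ 0.3511 -0.1149] [ 0.3437 -0.1162]
bar LF [0.6014 0.1622] [0.5988 0.1547]
bar LB [0.702 0.086] [0.6639 0.0927]
bar RB [ 0.4221 -0.1766] [ 0.4003 -0.2132]
((508.1649169921875, -15.603866577148438), (393.2079162597656, 107.60520935058594), 46.28891372680664)
bumperL [0.69083768 0.09786322] R [ 0.67581672 -0.18434658] [ 0.68411862 -0.18239411]
remote [ 0.303 -0.28 ] coaster [ 0.351 -0.459] pill [ 0.625 -0.484] plant [ 0.521 -0.474] ctrl [0.323 0.363]
```

```bash
cat >> h.py <<'E'
from scipy.spatial.transform import Rotation as Rn
RC=np.array([.6815,-.0435]); RY=-.0225            # riser centre, yaw
P0=np.array([.618,.1175]); PH0=np.radians(-42.1)  # bar left foot, yaw
ax=lambda a:(np.array([np.cos(a),np.sin(a)]),np.array([-np.sin(a),np.cos(a)]))
def quat(phi,lean,ty=0):
    bx,by=ax(phi); d=np.r_[np.sin(lean)*bx,-np.cos(lean)]; y=np.r_[by,0]
    q=Rn.from_matrix(np.c_[np.cross(y,d),y,d]).as_quat(); return q[[3,0,1,2]]
def tcp(P,phi,yb,gap=0.,z=.031,off=.010):
    "TCP pushing the front of a bar (foot P, yaw phi) at bar-y yb, gap before it"
    bx,by=ax(phi); return np.r_[P-(.05+off+gap)*bx+yb*by,z]
def inR(p,c=RC):
    bx,by=ax(RY); return np.array([(p-c)@bx,(p-c)@by])
E
python3 - <<'E'
from h import *; from plant import env,planner
print(inR(P0))
for deg in(-42.1,-35,-28,-20,-12,-6,-1,3):
    print(deg,[ (lambda s:None if s is None else np.round(s,2).tolist())(planner.solve_ik(tcp(P0,np.radians(deg),-.335,g,z).tolist(),quat(np.radians(deg),np.radians(l)).tolist())) for l,g,z in((15,.03,.2),(15,.03,.031),(27,0,.031))])
print(planner.solve_ik(tcp(P0,RY,-.01,.03).tolist(),quat(RY,.47).tolist()))
E
```

```text
[-0.06710612  0.15953062]
-42.1 [[-0.02, -0.32, 2.31, -0.21, 0.96, -0.75], [-0.02, 0.07, 2.51, -0.46, 0.4, -0.44], None]
-35 [[-0.18, -0.27, 2.28, -0.14, 0.9, -1.06], [-0.18, 0.1, 2.47, -0.33, 0.34, -0.84], None]
-28 [[-0.3, -0.2, 2.23, -0.06, 0.86, -1.35], [-0.3, 0.15, 2.42, -0.15, 0.33, -1.24], None]
-20 [[-0.39, -0.11, 2.16, 0.01, 0.83, -1.62], [-0.39, 0.2, 2.33, 0.03, 0.35, -1.64], [-0.4, 0.23, 2.44, 1.34, 0.02, -2.96]]
-12 [[-0.44, -0.02, 2.08, 0.08, 0.83, -1.85], [-0.44, 0.27, 2.23, 0.16, 0.39, -1.95], [-0.48, 0.28, 2.34, 1.09, 0.14, -2.89]]
-6 [[-0.47, 0.05, 2.01, 0.12, 0.85, -2.0], [-0.47, 0.32, 2.15, 0.22, 0.44, -2.12], [-0.51, 0.33, 2.26, 0.99, 0.21, -2.91]]
-1 [[-0.47, 0.11, 1.94, 0.15, 0.86, -2.11], [-0.47, 0.36, 2.09, 0.25, 0.48, -2.24], [-0.52, 0.37, 2.18, 0.92, 0.28, -2.93]]
3 [[-0.48, 0.15, 1.89, 0.17, 0.88, -2.19], [-0.48, 0.39, 2.03, 0.27, 0.51, -2.32], [-0.53, 0.4, 2.13, 0.88, 0.33, -2.95]]
[ 0.30978767  0.29826368  2.31030668 -1.05217214  0.17093375 -0.22649385]
```

```bash
cat > a.py <<'E'
from h import *; from plant import env
L=np.radians(15)
def F(phi): return -env.get_contact_force()[:2]@ax(phi)[0]
p=np.array(env.get_eef_pos()); env.movel([p[0],p[1],.26],velocity=.2)
env.move_gripper(0.0)
q=quat(PH0,L).tolist()
env.move_to(tcp(P0,PH0,-.335,.03,.22).tolist(),q)
env.movel(tcp(P0,PH0,-.335,.03).tolist(),q,velocity=.12)
print(env.get_clock(),F(PH0))
hit=env.movel(tcp(P0,PH0,-.335,-.012).tolist(),q,velocity=.02,contact_N=1.5)
e=np.array(env.get_eef_pos()); bx,by=ax(PH0); r=e[:2]-P0
print(hit,e,"gap",-(r@bx)-.06,"yb",r@by,F(PH0),env.get_clock())
E
python3 a.py
```

```text
6.15 0.36962413824842705
False [ 0.35775253 -0.098837    0.03099213] gap -0.011940749078670203 yb -0.33499365472391157 -0.16977636372875837 8.4
```

Run:
```python
from h import *; from plant import env,eyes
out=[]
for n in("side","scene"):
    d=eyes.get_image(n); X=np.array(env.get_eef_pos()); c=d["R"]@X+d["t"]; u,v=d["fx"]*c[0]/c[2]+d["cx"],d["fy"]*c[1]/c[2]+d["cy"]
    print(n,u,v); u,v=int(u),int(v); cv2.imwrite(f"pics/{n}1.png",d["img"]);pickle.dump(d,open(n+"1.pkl","wb"))
    out.append(cv2.resize(d["img"][v-45:v+45,u-45:u+45],(400,400),interpolation=cv2.INTER_CUBIC))
cv2.imwrite("pics/tip1.png",np.hstack(out))
```

```text
side 243.9103667169327 254.64738423894903
scene 238.5025157410415 180.09548936355526
```

View pics/tip1.png

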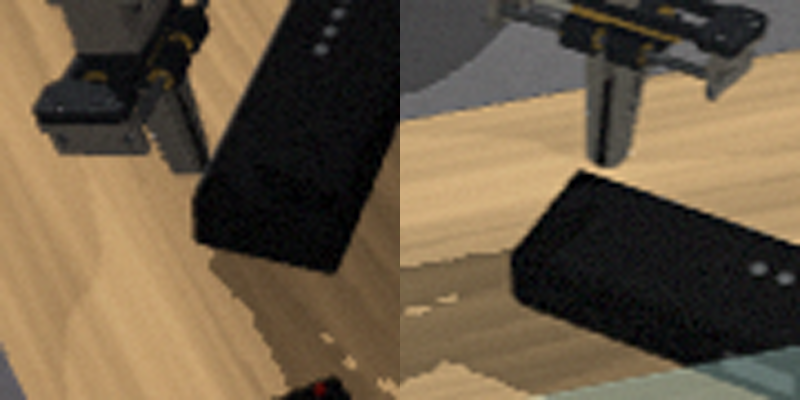

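The side half shows the finger tip at (190,170) and the scene half at (605,165). Both are above the expected TCP pixel (crop centres (200,200) and (600,200)), and there is still a small gap to the bar's front. I'll triangulate the tip.

Run:
```python
from h import *
S=pickle.load(open("scene1.pkl","rb"));D=pickle.load(open("side1.pkl","rb"))
for z in(.02,.03,.04,.05,.06): print(z,ray(D,198+188/4.444,209+171/4.444,z)[:2],ray(S,193+205/4.444,135+166/4.444,z)[:2])
# bar front from depth now: points in front face 
for n,d in(("side",D),("scene",S)):
    P=cloud(d); g=d["img"].max(2); m=(abs(P[...,2]-.058)<.006)&(g<60)&(d["range_z"]>0)&(P[...,0]<.72)&(P[...,0]>.32)&(abs(P[...,1])<.25)
    q=P[m][:,:2]; x=(q-P0)@ax(PH0)[0]; y=(q-P0)@ax(PH0)[1]
    for lo in(-.36,-.3,-.2,-.1): s=(y>lo)&(y<lo+.05); print(n,lo,np.percentile(x[s],[2,98]).round(4),s.sum())
    print(y.min(),y.max())
    v,u=np.mgrid[:420,:560];
```

```text
0.02 [ 0.36323255 -0.05618962] [ 0.3119413  -0.08567035]
0.03 [ 0.35986717 -0.06557461] [ 0.3224909 -0.0879991]
0.04 [ 0.35650179 -0.0749596 ] [ 0.33304051 -0.09032785]
0.05 [ 0.35313642 -0.08434459] [ 0.34359011 -0.0926566 ]
0.06 [ 0.34977104 -0.09372958] [ 0.35413971 -0.09498536]
side -0.36 [-0.0471  0.0471] 401
side -0.3 [-0.0464  0.0474] 364
side -0.2 [-0.0458  0.0483] 300
side -0.1 [-0.0445  0.0475] 245
-0.35930725599960117 0.017665991224931024
scene -0.36 [-0.0424  0.0485] 295
scene -0.3 [-0.041   0.0489] 378
scene -0.2 [-0.0426  0.0487] 363
scene -0.1 [-0.0435 -0.0049] 85
-0.3547278164779097 -0.05387557075951559
```

Run:
```python
from h import *
from plant import env
print(env.get_eef_pos(),env.get_gripper_width(),env.get_joints(),env.get_contact_force())
for n,(cu,cv_) in(("side",(240,246)),("scene",(239,171))):
    d=pickle.load(open(n+"1.pkl","rb")); P=cloud(d)
    for dv in range(-16,7,2): print(n,cv_+dv,[tuple((P[cv_+dv,cu+k]*1000).astype(int)) for k in(-2,0,2)],d["img"][cv_+dv,cu])
```

```text
[ 0.35776946 -0.09884351  0.03100425] 0.0005575427286122554 [-0.11333559  0.11624445  2.45416271 -0.4116035   0.38615761 -0.58148429] [0.38729754 0.2344413  0.16728798]
side 230 [(np.int64(348), np.int64(-86), np.int64(124)), (np.int64(357), np.int64(-80), np.int64(115)), (np.int64(406), np.int64(36), np.int64(-2))] [37 41 46]
side 232 [(np.int64(346), np.int64(-92), np.int64(123)), (np.int64(354), np.int64(-87), np.int64(115)), (np.int64(402), np.int64(27), np.int64(-2))] [40 43 47]
side 234 [(np.int64(344), np.int64(-97), np.int64(119)), (np.int64(353), np.int64(-87), np.int64(107)), (np.int64(361), np.int64(-83), np.int64(100))] [23 26 25]
side 236 [(np.int64(341), np.int64(-103), np.int64(118)), (np.int64(351), np.int64(-93), np.int64(106)), (np.int64(361), np.int64(-82), np.int64(92))] [19 21 20]
side 238 [(np.int64(342), np.int64(-99), np.int64(107)), (np.int64(349), np.int64(-97), np.int64(102)), (np.int64(357), np.int64(-91), np.int64(93))] [25 28 29]
side 240 [(np.int64(341), np.int64(-101), np.int64(101)), (np.int64(349), np.int64(-97), np.int64(93)), (np.int64(355), np.int
[... 2237 characters left out ...]
 (np.int64(361), np.int64(-90), np.int64(79))] [52 58 60]
scene 171 [(np.int64(354), np.int64(-101), np.int64(67)), (np.int64(361), np.int64(-96), np.int64(72)), (np.int64(363), np.int64(-91), np.int64(73))] [51 56 55]
scene 173 [(np.int64(291), np.int64(-88), np.int64(0)), (np.int64(296), np.int64(-82), np.int64(2)), (np.int64(295), np.int64(-75), np.int64(0))] [137 191 226]
scene 175 [(np.int64(362), np.int64(-103), np.int64(58)), (np.int64(363), np.int64(-97), np.int64(57)), (np.int64(309), np.int64(-79), np.int64(4))] [28 32 36]
scene 177 [(np.int64(373), np.int64(-106), np.int64(60)), (np.int64(374), np.int64(-100), np.int64(59)), (np.int64(374), np.int64(-94), np.int64(58))] [22 19 20]
```

The depth readings put the finger's end near z ≈ 0.066 where the TCP says 0.031. I'll check this against the start picture, then feel for the table from clear of the bar.

Run:
```python
from h import *; from plant import env
for n in("side","scene"):
    d=pickle.load(open(n+"0.pkl","rb"));P=cloud(d)
    q=P[(d["range_z"]>0)&(np.linalg.norm(P[...,:2]-[.163,.603],axis=-1)<.08)&(P[...,2]>.1)]
    print(n,np.sort(q[:,2])[:8].round(3),len(q), q[q[:,2]<np.sort(q[:,2])[8]].mean(0).round(3))
q=quat(PH0,np.radians(15)).tolist()
env.movel(tcp(P0,PH0,-.335,.03).tolist(),q,velocity=.08)
hit=env.movel(tcp(P0,PH0,-.335,.03,.004).tolist(),q,velocity=.02,contact_N=2)
print(hit,env.get_eef_pos(),env.get_contact_force(),env.get_clock())
```

```text
side [0.213 0.213 0.216 0.216 0.217 0.217 0.217 0.217] 2003 [0.168 0.613 0.216]
scene [0.21  0.213 0.213 0.215 0.216 0.216 0.216 0.217] 1702 [0.164 0.602 0.214]
False [ 0.32673885 -0.07072416  0.00410429] [ 0.32431446  0.78959665 -0.20660174] 10.675
```

Run:
```python
from h import *; from plant import env,eyes
q=quat(PH0,np.radians(15)).tolist()
hit=env.movel(tcp(P0,PH0,-.335,.03,-.036).tolist(),q,velocity=.02,contact_N=2)
e=env.get_eef_pos();print(hit,e,env.get_contact_force(),env.get_clock())
env.movel([e[0],e[1],e[2]+.03],velocity=.1)
print(env.get_eef_pos(),env.get_contact_force())
d=eyes.get_image("side");pickle.dump(d,open("side2.pkl","wb")); cv2.imwrite("pics/side2.png",cv2.resize(d["img"][130:300,140:360],None,fx=3.5,fy=3.5,interpolation=cv2.INTER_CUBIC))
```

```text
True [ 0.32685494 -0.07145471 -0.03024188] [-0.97966903  1.17666961  7.38893352] 12.1917
[ 3.27040308e-01 -7.15176550e-02 -3.15107545e-04] [0.2355314  0.53541762 0.79314939]
```

View pics/side2.png

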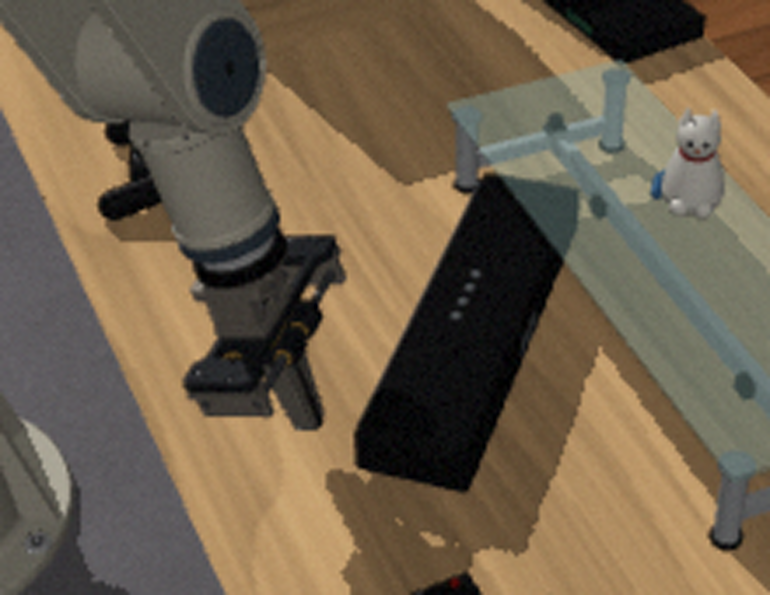

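The fingers end about 34 mm short of the nominal TCP: the table was felt at TCP z = −0.030. I'll model the true tip, measure where the gripper body starts, and recheck reach.

```bash
cat >> h.py <<'E'
SH=.0335
def quat(phi,lean,flip=False):
    bx,by=ax(phi); d=np.r_[np.sin(lean)*bx,-np.cos(lean)]; y=np.r_[by,0]*(-1 if flip else 1)
    q=Rn.from_matrix(np.c_[np.cross(y,d),y,d]).as_quat(); return q[[3,0,1,2]].tolist()
def tcp(P,phi,yb,gap=0.,lean=0.,zc=.038):
    "TCP so that the true tip's front corner is gap before the front at bar-y yb, height zc"
    bx,by=ax(phi); d=np.r_[np.sin(lean)*bx,-np.cos(lean)]; n=np.r_[np.cos(lean)*bx,np.sin(lean)]
    C=np.r_[P-(.05+gap)*bx+yb*by,zc]; return (C-.010*n+SH*d).tolist()
E
python3 - <<'E'
from h import *; from plant import env,planner
d=pickle.load(open("side2.pkl","rb")); P=cloud(d); e=np.array(env.get_eef_pos()); w=env.get_eef_rot(); R=Rn.from_quat([w[1],w[2],w[3],w[0]]).as_matrix()
q=((P-e)@R)[(d["range_z"]>0)&(np.linalg.norm(P-e,axis=-1)<.25)&(P[...,2]>.02)]
q=q[(abs(q[:,0])<.1)&(abs(q[:,1])<.12)]
for lo in np.arange(-.16,-.02,.01):
    s=q[(q[:,2]>lo)&(q[:,2]<lo+.01)]
    if len(s): print(lo.round(2),len(s),s[:,:2].min(0).round(3),s[:,:2].max(0).round(3))
for deg in(-42.1,-35,-28,-20,-12,-6,-1,3):
    for l in(15,20,28):
        for f in(False,True):
            a=np.radians(deg);s=planner.solve_ik(tcp(P0,a,-.335,0,np.radians(l)),quat(a,np.radians(l),f)); print(deg,l,f,None if s is None else np.round(s,2).tolist())
for f in(False,True): print(planner.solve_ik(tcp(P0,RY,-.015,.0,.49),quat(RY,.49,f)))
E
```

```text
-0.16 134 [-0.035 -0.095] [0.03  0.096]
-0.15 169 [-0.034 -0.092] [0.029 0.086]
-0.14 183 [-0.034 -0.088] [0.032 0.085]
-0.13 69 [-0.032 -0.087] [0.031 0.091]
-0.12 3 [-0.013 -0.018] [-0.009 -0.014]
-0.11 16 [-0.015 -0.022] [0.    0.013]
-0.1 32 [-0.015 -0.018] [0.006 0.02 ]
-0.09 34 [-0.014 -0.017] [0.008 0.02 ]
-0.08 28 [-0.013 -0.016] [0.008 0.014]
-0.07 27 [-0.011 -0.017] [0.006 0.012]
-0.06 30 [-0.012 -0.018] [0.01  0.016]
-0.05 331 [-0.099 -0.019] [0.009 0.119]
-0.04 255 [-0.1   -0.022] [0.007 0.12 ]
-0.03 41 [-0.1   -0.023] [-0.044 -0.013]
-0.02 43 [-0.099 -0.025] [-0.043 -0.015]
-42.1 15 False [-0.11, 0.2, 2.48, -0.55, 0.29, -0.43]
-42.1 15 True [-0.11, 0.2, 2.48, -0.55, 0.29, 2.72]
-42.1 20 False [-0.04, 0.21, 2.53, -1.04, 0.26, 0.12]
-42.1 20 True None
-42.1 28 False None
-42.1 28 True None
-35 15 False [-0.23, 0.23, 2.43, -0.38, 0.26, -0.83]
-35 15 True [-0.23, 0.23, 2.43, -0.38, 0.26, 2.31]
-35 20 False [-0.19, 0.23, 2.48, -0.93, 0.17, -0.25]
-35 20 True [-0.19, 0.23, 2.48, -0.93, 0.17, 2.89]
-35 28 False [-0.12, 0.27, 2.57, 4.15, 0.27, 1.02]
-35 28 True [-0.12, 0.27, 2.5
[... 1065 characters left out ...]
0.44, 0.28, -2.33]
-6 20 True [-0.46, 0.4, 2.15, 0.44, 0.28, 0.81]
-6 28 False [-0.5, 0.41, 2.25, 1.41, 0.18, 2.95]
-6 28 True [-0.5, 0.41, 2.25, 1.41, 0.18, -0.19]
-1 15 False [-0.44, 0.45, 2.02, 0.25, 0.44, -2.21]
-1 15 True [-0.44, 0.45, 2.02, 0.25, 0.44, 0.93]
-1 20 False [-0.47, 0.44, 2.08, 0.46, 0.34, -2.44]
-1 20 True [-0.47, 0.44, 2.08, 0.46, 0.34, 0.7]
-1 28 False None
-1 28 True [-0.51, 0.44, 2.18, 1.2, 0.24, -0.07]
3 15 False [-0.44, 0.48, 1.97, 0.27, 0.48, -2.29]
3 15 True [-0.44, 0.48, 1.97, 0.27, 0.48, 0.86]
3 20 False [-0.47, 0.46, 2.03, 0.47, 0.38, -2.51]
3 20 True [-0.47, 0.46, 2.03, 0.47, 0.38, 0.63]
3 28 False None
3 28 True [-0.51, 0.47, 2.12, 1.09, 0.29, -0.01]
None
None
```

The body starts about 95 mm behind the true tip, so the whole gripper sits back and glass clearance is as specified. Now contact and the swing, staying short of the bumper.

```bash
cat >> h.py <<'E'
def lean_of(phi): return np.radians(np.interp(np.degrees(phi),[-16,-3],[15,20]))
def fitbar(d,P,phi):
    "refit bar (foot P, yaw) to the dark top seen in a depth picture, near the guess"
    Q=cloud(d); m=(abs(Q[...,2]-.058)<.007)&(d["img"].max(2)<60)&(d["range_z"]>0)
    q=Q[m][:,:2]; bx,by=ax(phi); r=q-P
    q=q[(abs(r@bx)<.085)&(r@by<.05)&(r@by>-.41)]
    return cv2.minAreaRect((q*1000).astype(np.float32)),len(q)
E
cat > b.py <<'E'
from h import *; from plant import env
def F(phi): return -np.array(env.get_contact_force())[:2]@ax(phi)[0]
L=np.radians(15); YB=-.335
env.movel(tcp(P0,PH0,YB,.025,L,.036),quat(PH0,L),velocity=.08)
f0=F(PH0)
hit=env.movel(tcp(P0,PH0,YB,-.02,L,.036),quat(PH0,L),velocity=.02,contact_N=1.5)
e=np.array(env.get_eef_pos()); t=np.array(tcp(P0,PH0,YB,0,L,.036)); g=-(e-t)[:2]@ax(PH0)[0]
print(hit,"gap at contact",g,f0,F(PH0),env.get_clock())
if not hit or abs(g)>.018: raise SystemExit
for deg in np.arange(-39,-7.9,3.1):
    a=np.radians(deg)
    h=env.movel(tcp(P0,a,YB,g,lean_of(a),.036),quat(a,lean_of(a)),velocity=.05,contact_N=11)
    print(round(deg,1),h,round(F(a)-f0,2),np.round(env.get_contact_force(),1),round(env.get_clock(),2))
    if h: break
pickle.dump((g,f0,deg),open("st.pkl","wb"))
E
python3 b.py
python3 - <<'E'
from h import *; from plant import env,eyes
g,f0,deg=pickle.load(open("st.pkl","rb"))
for n in("side","scene"):
    d=eyes.get_image(n); cv2.imwrite(f"pics/{n}3.png",d["img"]); pickle.dump(d,open(n+"3.pkl","wb")); print(n,fitbar(d,P0,np.radians(deg)))
d=pickle.load(open("side3.pkl","rb"))["img"]; cv2.imwrite("pics/s3c.png",cv2.resize(d[100:300,200:430],None,fx=3,fy=3,interpolation=cv2.INTER_CUBIC))
E
```

```text
True gap at contact 0.0011016358448438569 0.7247247761933814 -0.03030906783279272 14.3417
-39.0 False -0.27 [-0.   0.7 -0.2] 14.87
-35.9 False -0.95 [0.3 0.  0.5] 15.38
-32.8 False -0.78 [0.3 0.3 0.5] 15.9
-29.7 False -1.05 [ 0.2 -0.3 -0.5] 16.42
-26.6 False -0.97 [-0.  -0.6  0.7] 16.93
-23.5 False -0.98 [ 0.  -0.5  0.7] 17.45
-20.4 False -0.62 [-0.1 -0.   0. ] 17.97
-17.3 False -0.49 [-0.1  0.3 -0.7] 18.48
-14.2 False -0.98 [0.5 0.8 0.8] 19.01
-11.1 False -1.69 [ 0.8 -0.8  0.1] 19.54
-8.0 False 0.04 [-0.8 -0.4  0.5] 20.07
side (((566.2208251953125, -108.81245422363281), (262.92626953125, 69.38655090332031), 89.24602508544922), 651)
scene (((532.831787109375, -151.369140625), (153.582763671875, 38.705326080322266), 85.26030731201172), 173)
```

View pics/s3c.png

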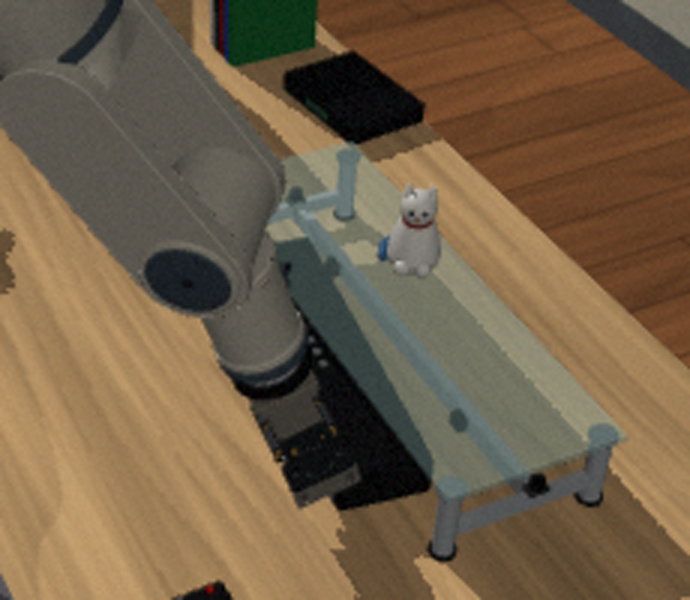

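The bar is now nearly parallel, its right end in front of the glass, and the gripper is clear of the glass edge. Next is the slow press at the right end to about 12.5 N in total.

```bash
cat > c.py <<'E'
from h import *; from plant import env
def F(phi): return -np.array(env.get_contact_force())[:2]@ax(phi)[0]
g,f0,deg=pickle.load(open("st.pkl","rb")); YB=-.33; h=False; prev=0
for deg in np.r_[-6,np.arange(-4.5,5.1,1.)]:
    a=np.radians(deg)
    h=env.movel(tcp(P0,a,YB,g,lean_of(a),.036),quat(a,lean_of(a)),velocity=.02 if deg<-3 else .01,contact_N=12.5-max(0,F(a)))
    print(round(deg,1),h,round(F(a),2),np.round(env.get_contact_force(),1),round(env.get_clock(),2))
    if h: break
e=np.array(env.get_eef_pos()); t=np.array(tcp(P0,a,YB,0,lean_of(a),.036)); bx,by=ax(a)
C=P0-.05*bx+YB*by+(e-t)[:2]; print("contact pt riser",inR(C),"glass edge -0.1")
pickle.dump((C,a,deg),open("stc.pkl","wb"))
E
python3 c.py
```

```text
-6.0 False 0.68 [-0.7 -0.4 -0.8] 20.95
-4.5 False 0.46 [-0.4  0.7 -0.4] 21.56
-3.5 False 0.21 [-0.2  0.  -0.9] 22.01
-2.5 False 1.24 [-1.2  1.3  1.1] 22.75
-1.5 False 1.95 [-2.  -0.3 -0.3] 23.48
-0.5 False 1.95 [-2.  -0.4 -0.7] 24.22
0.5 False 1.66 [-1.7 -0.3  0.1] 24.95
1.5 False 2.09 [-2.1 -0.1  0.2] 25.68
2.5 True 1.41 [-1.4 -0.   1.6] 26.32
contact pt riser [-0.09783004 -0.172707  ] glass edge -0.1
```

Run:
```python
from h import *; from plant import env,eyes,planner
C,a,deg=pickle.load(open("stc.pkl","rb")); bx,by=ax(a)
e=np.array(env.get_eef_pos()); b=e-np.r_[.05*bx,0]; env.movel(b.tolist(),velocity=.08)
env.movel([b[0]-.02,b[1]+.02,.17],velocity=.2)
for f in(False,True):
  for l in(15,20):
    for zc,gap in((.19,.05),(.036,.05),(.036,0),(.036,-.02)):
      s=planner.solve_ik(tcp(P0,RY,-.02,gap,np.radians(l),zc),quat(RY,np.radians(l),f)); print(f,l,zc,gap,None if s is None else np.round(s,2).tolist())
env.move_to(tcp(P0,RY,-.02,.06,np.radians(15),.19),quat(RY,np.radians(15)))
d=eyes.get_image("scene"); cv2.imwrite("pics/scene4.png",cv2.resize(d["img"][165:325,170:410],None,fx=3.3,fy=3.3,interpolation=cv2.INTER_CUBIC)); pickle.dump(d,open("scene4.pkl","wb"))
print(env.get_clock(),env.get_joints())
```

```text
False 15 0.19 0.05 [0.24, 0.09, 2.08, -0.1, 0.73, -1.24]
False 15 0.036 0.05 [0.24, 0.36, 2.19, -0.2, 0.34, -1.13]
False 15 0.036 0 [0.21, 0.42, 2.09, -0.16, 0.38, -1.2]
False 15 0.036 -0.02 [0.2, 0.44, 2.05, -0.15, 0.4, -1.22]
False 20 0.19 0.05 [0.26, 0.06, 2.14, -0.16, 0.62, -1.17]
False 20 0.036 0.05 [0.26, 0.36, 2.25, -0.45, 0.22, -0.86]
False 20 0.036 0 [0.23, 0.41, 2.15, -0.34, 0.26, -1.01]
False 20 0.036 -0.02 [0.22, 0.43, 2.11, -0.3, 0.27, -1.05]
True 15 0.19 0.05 [0.24, 0.09, 2.08, -0.1, 0.73, 1.9]
True 15 0.036 0.05 [0.24, 0.36, 2.19, -0.2, 0.34, 2.01]
True 15 0.036 0 [0.21, 0.42, 2.09, -0.16, 0.38, 1.95]
True 15 0.036 -0.02 [0.2, 0.44, 2.05, -0.15, 0.4, 1.92]
True 20 0.19 0.05 [0.26, 0.06, 2.14, -0.16, 0.62, 1.97]
True 20 0.036 0.05 [0.26, 0.36, 2.25, -0.45, 0.22, 2.28]
True 20 0.036 0 [0.23, 0.41, 2.15, -0.34, 0.26, 2.13]
True 20 0.036 -0.02 [0.22, 0.43, 2.11, -0.3, 0.27, 2.09]
29.2833 [ 0.24222172  0.07326154  2.09396796 -0.1026816   0.72468666 -1.23708048]
```

View pics/scene4.png

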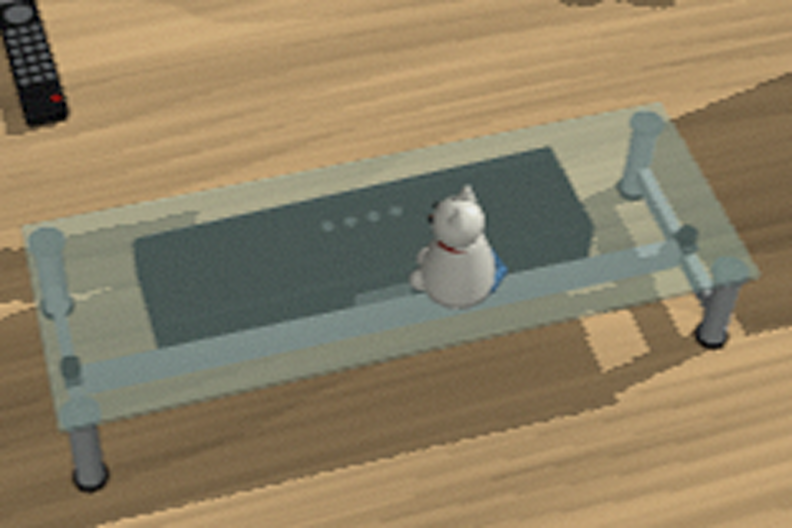

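Through the glass, the bar's top front edge runs from (135,240) to (550,150), slightly over-rotated against the glass edge, with its back on the rail. Next I'll ease the left end in.

```bash
cat > e.py <<'E'
from h import *; from plant import env
S=pickle.load(open("scene4.pkl","rb")); s=lambda u,v:ray(S,u/3.3+170-.35,v/3.3+165-.35,.059)[:2]
r,l=s(135,240),s(551,149); v=l-r; phi=np.arctan2(-v[0],v[1]); bx,by=ax(phi); P=l+.047*bx-.02*by
print("RF",inR(r),"LF",inR(l),"len",np.linalg.norm(v),"yaw rel",phi-RY,"foot",inR(P))
L=np.radians(18); q=quat(RY,L); F=lambda:-np.array(env.get_contact_force())[:2]@ax(RY)[0]
P=P0 if np.linalg.norm(P-P0)>.02 else P
env.move_to(tcp(P,RY,-.02,.05,L,.15),q)
env.movel(tcp(P,RY,-.02,.05,L,.036),q,velocity=.12)
print(F(),env.get_clock())
h=env.movel(tcp(P,RY,-.02,.012,L,.036),q,velocity=.04,contact_N=3)
for gap in -np.arange(-.008,.034,.004):
    if h and gap>.01: break
    h=env.movel(tcp(P,RY,-.02,gap,L,.036),q,velocity=.01,contact_N=12.5-max(0,F()))
    print(round(gap,3),h,round(F(),2),round(env.get_clock(),2))
    if h: break
e=np.array(env.get_eef_pos()); t=np.array(tcp(P,RY,-.02,0,L,.036)); bx,by=ax(RY)
C=P-.05*bx-.02*by+(e-t)[:2]; print("contact pt riser",inR(C))
E
python3 e.py
```

```text
RF [-0.09118847 -0.19230899] LF [-0.10081945  0.17994747] len 0.3723810249423107 yaw rel 0.025866143432357835 foot [-0.05331791  0.16116973]
0.09432442162197158 30.6917
0.008 False -0.09 32.34
0.004 False 2.86 32.89
-0.0 False 1.42 33.44
-0.004 False 5.12 33.99
-0.008 True 1.01 34.33
contact pt riser [-0.09893823  0.14085848]
```

```bash
cat > f.py <<'E'
from h import *; from plant import env,eyes
bx,by=ax(RY); L=np.radians(18); q=quat(RY,L); F=lambda:-np.array(env.get_contact_force())[:2]@bx
P=RC+bx*(-.0489)+by*.161
e=np.array(env.get_eef_pos()); env.movel((e-np.r_[.05*bx,0]).tolist(),velocity=.08)
env.movel(tcp(P,RY,-.06,.055,L,.12),q,velocity=.2)
env.movel(tcp(P,RY,-.31,.055,L,.12),q,velocity=.2)
env.movel(tcp(P,RY,-.31,.04,L,.036),q,velocity=.15)
h=env.movel(tcp(P,RY,-.31,.008,L,.036),q,velocity=.04,contact_N=3); print(h,env.get_clock())
for gap in (.004,0,-.004,-.008,-.012):
    h=env.movel(tcp(P,RY,-.31,gap,L,.036),q,velocity=.01,contact_N=12.5-max(0,F()))
    print(gap,h,round(F(),2),round(env.get_clock(),2))
    if h: break
e=np.array(env.get_eef_pos()); t=np.array(tcp(P,RY,-.31,0,L,.036))
print("contact pt riser",inR(P-.05*bx-.31*by+(e-t)[:2]))
env.movel((e-np.r_[.06*bx,0]).tolist(),velocity=.05)
e=np.array(env.get_eef_pos()); env.movel([e[0]-.03,e[1],.2],velocity=.2)
d=eyes.get_image("scene"); cv2.imwrite("pics/scene5.png",cv2.resize(d["img"][165:325,170:410],None,fx=3.3,fy=3.3,interpolation=cv2.INTER_CUBIC)); pickle.dump(d,open("scene5.pkl","wb"))
print(env.get_clock())
E
python3 f.py
```

```text
False 38.775
0.004 False 0.15 39.33
0 False 5.46 39.88
-0.004 True 2.61 40.22
contact pt riser [-0.09865258 -0.14857889]
42.775
```

View pics/scene5.png

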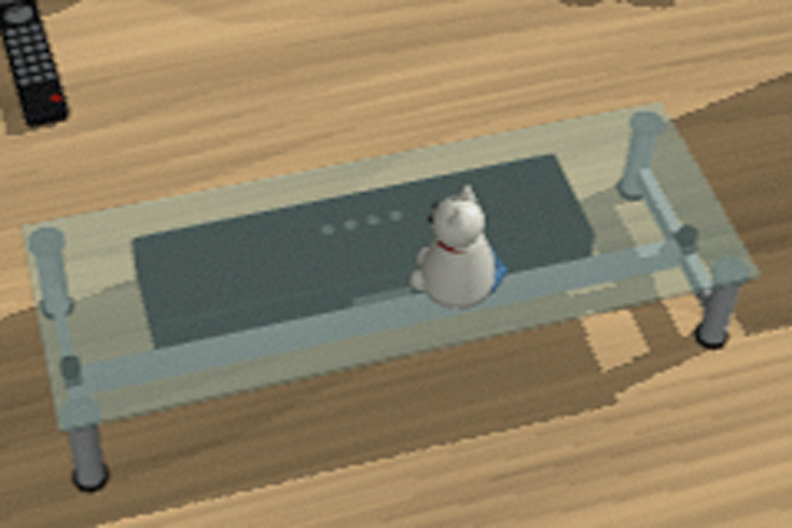

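The bar's front edge, (133,240) to (556,155), is now parallel to the glass. The two pressed contact points agree to 0.3 mm (−98.9 and −98.7 mm), and the robot is clear.

```bash
python3 -c "
from plant import env,job
print(env.get_contact_force(),job.hand_in(),env.get_clock())"
```

```text
the job is handed in; nothing more can be done
the job is handed in; nothing more can be done
```

I swung the soundbar back and pressed it gently against both bumpers; by my measurements it is square under the glass. I backed the robot clear and handed the job in at about 43 s, but no verdict came back.

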